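# Measure the clear length of a pastry board with a spring tape and lock it

### The job

Measure the clear length of the wooden board: take the tape measure out of its sloping cradle, hook its steel end over the board's free far edge and, with the tape lying straight along the board, back the case away against the tape's spring until the back of the case rests against the fence. Only then press the key on top fully down to lock the tape, and leave it there, still hooked and against the fence, without disturbing the other things.

Things in the scene. Friction and masses are not known exactly. Their poses are not given: they have to be found in the camera images.
- tape_center (a point): Tape measure: a grey and black box-shaped case, 96 long (its x, nose at +x), 46 wide (its y, grasp here) and 62 high (its z, up), about 0.65 kg. The point is the centre of the case, 31 above its underside. At the start it lies nose up at 32 degrees on the cradle, the nose pointing up the slope. On a level surface friction under the case (5 N or more) holds it against the tape's spring when it is let go. Its nose and cradle's high end point away from the robot, within 0.3 rad.
- tape_hook (a point): Point on the inner face (towards the case) of the steel hook at the tape's end, level with the underside of the case; it moves with the tape. The hook is a plate 30 wide, 3 thick, that hangs 12.7 below the underside of the case; tape fully in, its inner face stands 12 in front of the case's nose (60 from the case's centre). The tape itself is 24 wide and runs 1.2 above the underside.
- tape_blade (a joint): How far the tape is drawn out (m), 0 fully in, 0.115 at most. A spring pulls it in with 1.8 N at 0, 2.4 N at 0.1, when not locked.
- tape_back (a point): Centre of the flat back end of the case, 48 behind tape_center; turned as the case is.
- lock_top (a point): Centre of the top of the lock key, a ribbed black key 26 by 26 on top of the case, 24 ahead of the case's centre towards the nose; its top stands 11 above the case when unlocked (73 above the underside).
- tape_lock (a joint): Lock key: 0 up (unlocked); it is pushed straight down into the case (along the case's -z), grips the tape at about 0.0053 m, which is fully down (locked). It takes 4 N to move, stays where it is left, and may be pressed with 8 to 12 N.
- board: Light wooden board fixed to the worktop, 220 long (its x, free far edge at x = +110, away from the robot), 110 wide, 22 thick; origin at the centre of its underside. The worktop goes on beyond its far end, free for at least 25 past the edge.
- board_far_edge (a point): Middle of the board's upper far edge, where the hook goes; axes as the board's (x outwards along the board, away from the fence).
- fence: Light wooden bar clamped across the board near the robot's end, 24 (x) by 110 (y) by 34 high with two steel clamp knobs on top 12 high; origin at the centre of its underside, on the board's top.
- fence_face (a point): Centre of the fence's face that looks to the board's far edge (x outwards from the face), 17 above the board; the back of the case goes against it.
- cradle: Sloping wooden cradle fixed to the worktop, 112 by 60 mm; its rest rises at 32 degrees towards its +x (away from the robot), with a 20 high stop behind the case and rails beside it that rise 5 above the rest. Origin at the centre of its underside.
- small_glass: Small clear glass, 49 across, 58 high, between the work places; leave it alone. Origin under its centre.
- puck: Dark coffee puck, 57 across, 16 high; leave it alone. Origin under its centre.
- white_cup: White espresso cup, 56 high; leave it alone. Origin underneath.
- cream_cup: White cream cup with a handle, 57 high; leave it alone. Origin underneath.
- timer: Red and white kitchen timer, 62 across, 48 high; leave it alone. Origin under its centre.

How it is judged:
By the outcome, as a careful person would: the job done as asked, in the order asked, and still so for the second after the job is handed in, with the robot touching nothing.
It also fails if it takes over 48 s, if anything falls off the work surface, if the arm or the gripper's body presses on something with over 40 N, if the wrist force passes 120 N, or if a joint passes its speed limit or range.

### The arm

A 7-joint arm with a two-finger parallel gripper is mounted at the origin on a cart in front of the work surface, level with it; the furniture and walls round the work are solid. World frame = base frame: x ahead of the robot, y to its left, z up, the work surface at z = 0. Lengths are in m, angles in rad, forces in N, time in s.
With the tool pointing down it reaches from about 0.4 to 0.85 m from the base axis. Payload 4.5 kg.
Tool frame: the origin (TCP) lies midway between the tips of the shut fingers; the grasp point (between the pads) lies 19 mm behind it; z points along the fingers, y is the line along which they close (so a half turn about z gives the same grasp; the last joint's range is limited). The gripper opens to 88 mm and grips with 3 to 60 N. Pads are 18 mm wide; open, the fingers measure 123 mm over their backs; the gripper's body (75 mm by 187 mm) begins 45 mm behind the grasp point.
Start: joints at [1.294, 0.689, -0.195, 1.565, 0.157, 0.902, -0.215], TCP at [0.191, -0.595, 0.239] pointing down, gripper open.
Joint ranges: [-3.01, 3.01], [-0.46, 2.08], [-1.47, 1.51], [0.13, 2.56], [-1, 4.14], [0.04, 2.09], [-2.66, 2.66]. Speed limits (rad/s): [2.57, 2.57, 3.14, 3.14, 3.14, 3.14, 3.14].

### API

Orientations are given as a unit quaternion [x, y, z, w].
In Python, from plant import r gives the robot as it stands.
- The arm moves only by the tool carry_out, never from a script. Its argument "plan" is a list of rows, each an object with "rot": the turn, a rotation vector about the tool's x, y, z in rad, a list of three; "xyz": the shift along the tool's x, y, z in m, a list of three; "grip": the closure in counts, from 0 (fully open) to 255 (shut). In form: [{"rot": [wx, wy, wz], "xyz": [dx, dy, dz], "grip": grip}, ...]. A call has 1 to 8 rows; each row is the pose to reach, as a shift and turn from the pose commanded when the call began, along the tool's axes at that moment; what a row does not reach only later rows make up. A row lasts 1/12 s, in which the tool goes at most 41.7 mm and 7.16 degrees, less where a joint would pass 70% of its speed; a pose out of reach is approached as far as the arm can. A call with a gripper value outside its range is refused whole. The fingers move at their own pace and stop on an object; "squeeze" is the grip in N (left out, the last holds). Time passes only in rows, so rows that repeat a pose let the fingers close. It gives the time, the measured TCP pose, the force, the opening and the grip force at its end, in the units of the state.
- r.get_state(): the state, without advancing time (a new reading comes with each control period).
- r.snapshot(name): name is "scene" or "side" or "wrist"; returns the picture (400x640x3 uint8, red, green, blue); there is no depth.
- r.camera_params(name): a dict with "fx", "fy", "cx", "cy" (pixels), "position" and "attitude" of the camera in the world; the wrist camera has in their place "hand_eye" (4x4, takes a point from camera to tool coordinates, whose origin is the TCP and whose axes are the flange's). Camera axes: x right, y down, z forward; pixel columns grow to the right and rows downward; lengths in m; the calibration is good to about 2 mm. A picture is of the moment at which its call begins: read the wrist's pose just before it. camera_params takes no time and is no camera call.
- r.finish_job(): hands the job in; it is judged then, once.
The state is a dict: "clock": time; "q": joint angles; "qd": joint speeds; "joint_torque": joint torques, N m; "tool_pos": TCP position; "eef_rot": TCP orientation; "contact_force": force on the tool from outside, world axes, zero at the start; "moment": the same for the moment, N m; "opening": opening from 0.0 (shut) to 1.0 (fully open); "finger_force": force on a finger pad.
Only numpy, scipy, OpenCV 4.12 (cv2) and the standard library are available. Lean on these libraries where they do the work, as an engineer would, in place of code of your own. Each camera call takes 0.05 s, during which the arm holds its last target. There are 200 camera calls.

## Working session

There is one attempt and no reset: what is moved stays moved. The work goes in short steps, Python scripts to look and compute and a tool call to move; the robot and the scene stay as the last step left them, time stands still between calls to the robot, and variables do not carry over. Pictures are saved under pics/ and viewed, at most 13 in all, crops included, and the job is handed in when it is done.

Besides the shell and the picture viewer there is one more tool, called after "Call:" as name([rows], argument=value, ...), one row to a line, values as JSON. carry_out: Moves the arm, as the interface text tells. Its arguments: {"type":"object","properties":{"plan":{"type":"array"},"squeeze":{"type":"number"}},"required":["plan"]}

```bash
ls; mkdir -p pics; python3 - <<'E'
from plant import r
import cv2,numpy as np
s=r.get_state(); print(s)
for n in("scene","side","wrist"):
    cv2.imwrite(f"pics/{n}0.png",r.snapshot(n)[:,:,::-1]); print(n,r.camera_params(n))
E
```

```text
pics
{'clock': 0.0, 'q': array([ 1.29380794,  0.68996075, -0.19450346,  1.56634846,  0.15729574,
        0.90247945, -0.21511871]), 'qd': array([-0.00037742,  0.00064955, -0.00034091,  0.00186675, -0.00140258,
       -0.000866  , -0.00096737]), 'joint_torque': array([-3.31407955e-04, -5.27550924e+01, -1.26702514e+00, -1.53427023e+01,
       -5.26643603e-02,  6.56121192e-03,  1.48460817e-04]), 'tool_pos': array([ 0.19088758, -0.59447599,  0.23792307]), 'eef_rot': array([ 9.87945903e-01,  1.54796891e-01, -2.05823214e-04, -8.79091599e-04]), 'contact_force': array([-1.14790331,  0.10579185,  0.31693439]), 'moment': array([-0.00063938, -0.01215207, -0.0028432 ]), 'finger_force': 0.0, 'opening': 1.0011594025538144}
scene {'fx': 491.5577444181685, 'fy': 491.5577444181685, 'cx': 328.9570936034238, 'cy': 205.09206971235554, 'position': array([ 0.10143095, -0.84703755,  1.15055606]), 'attitude': array([ 0.90730448, -0.21717167,  0.08366579, -0.35019291])}
side {'fx': 364.7188334252512, 'fy': 364.7188334252512, 'cx': 315.6620008439028, 'cy': 199.34442965831522, 'position': array([ 0.11728734, -1.02131759,  0.62473687]), 'attitude': array([ 0.82605136, -0.16463344,  0.09902609, -0.52983847])}
wrist {'fx': 276.2453065550051, 'fy': 276.2453065550051, 'cx': 320.5932056374351, 'cy': 198.4637249395317, 'hand_eye': array([[-9.69621483e-04, -9.58027058e-01, -2.86676151e-01,
         7.41914660e-02],
       [ 9.99999503e-01, -8.62669969e-04, -4.99378229e-04,
        -5.10966578e-04],
       [ 2.31110950e-04, -2.86676493e-01,  9.58027419e-01,
        -1.45608744e-01],
       [ 0.00000000e+00,  0.00000000e+00,  0.00000000e+00,
         1.00000000e+00]])}
```

View pics/scene0.png

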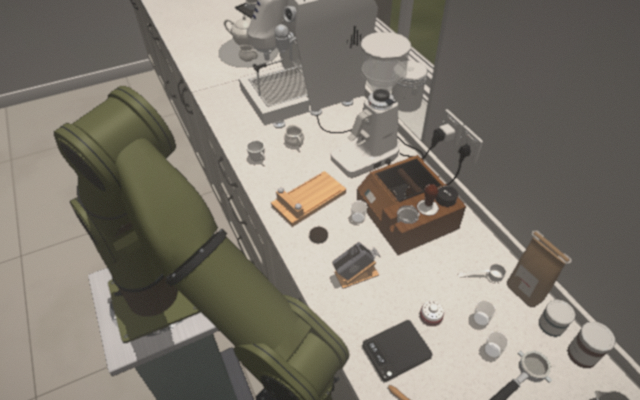

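View pics/side0.png

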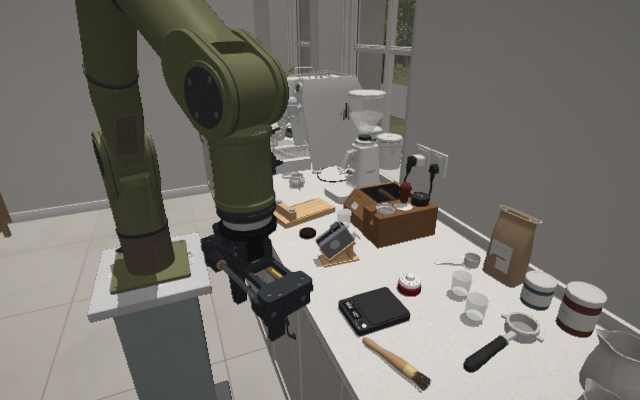

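The scene picture shows the board from about (273,208) to (345,185) with the fence knobs at (281,191) and (299,210). The tape sits at (354,260) on its cradle, the glass is at (358,212), and the puck at (318,235). The side picture agrees: the nose points up the slope, away from the robot.

```bash
cat > h.py <<'E'
from plant import r
import cv2,numpy as np
from scipy.spatial.transform import Rotation as R
def cam(n):
    p=r.camera_params(n)
    K=np.array([[p['fx'],0,p['cx']],[0,p['fy'],p['cy']],[0,0,1]])
    if n=='wrist':
        s=r.get_state();T=np.eye(4);T[:3,:3]=R.from_quat(s['eef_rot']).as_matrix();T[:3,3]=s['tool_pos']
        T=T@p['hand_eye'];return K,T[:3,:3],T[:3,3]
    return K,R.from_quat(p['attitude']).as_matrix(),np.array(p['position'])
def onplane(c,uv,z):
    K,A,t=c;d=A@np.linalg.solve(K,[uv[0],uv[1],1]);return t+d*(z-t[2])/d[2]
def tri(c1,u1,c2,u2):
    M=[];b=[]
    for (K,A,t),u in((c1,u1),(c2,u2)):
        d=A@np.linalg.solve(K,[u[0],u[1],1]);d/=np.linalg.norm(d);P=np.eye(3)-np.outer(d,d);M.append(P);b.append(P@t)
    return np.linalg.lstsq(np.vstack(M),np.hstack(b),rcond=None)[0]
def proj(c,X):
    K,A,t=c;p=K@(A.T@(np.asarray(X)-t));return p[:2]/p[2]
def tool(X):
    s=r.get_state();return R.from_quat(s['eef_rot']).inv().apply(np.asarray(X)-s['tool_pos'])
E
python3 - <<'E'
from h import *
c=cam('scene')
for n,uv,z in[("board farL",(330,175),.022),("farR",(346,187),.022),("nearR",(290,221),0.0),("nearL",(273,205),.022),("knobL",(281,191),.068),("knobR",(299,210),.068),("tape",(354,260),.065),("puck",(318,235),.016),("glass",(358,212),.03),("timer",(432,313),.03),("cradle low",(344,284),0),("cradle r",(379,276),0)]:
    print(n,onplane(c,uv,z).round(3))
print(R.from_quat(r.get_state()['eef_rot']).as_matrix().round(3))
E
python3 -c "
import cv2;a=cv2.imread('pics/scene0.png')[165:295,260:390];cv2.imwrite('pics/crop0.png',cv2.resize(a,None,fx=4.5,fy=4.5,interpolation=2))"
```

```text
board farL [0.628 0.183 0.022]
farR [0.649 0.111 0.022]
nearR [0.437 0.079 0.   ]
nearL [0.41  0.145 0.022]
knobL [0.441 0.147 0.068]
knobR [0.458 0.051 0.068]
tape [ 0.516 -0.179  0.065]
puck [ 0.484 -0.021  0.016]
glass [ 0.627 -0.006  0.03 ]
timer [ 0.628 -0.394  0.03 ]
cradle low [ 0.477 -0.197  0.   ]
cradle r [ 0.577 -0.218  0.   ]
[[ 0.952  0.306 -0.001]
 [ 0.306 -0.952  0.001]
 [-0.    -0.001 -1.   ]]
```

View pics/crop0.png

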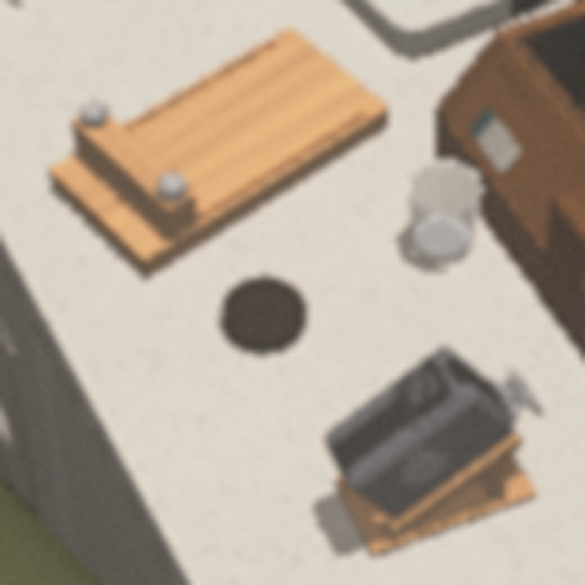

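The crop shows the board's top corners at about (325,171), (346,188), (293,223) and (272,203). The key is on the tape's upper nose half, and the hook is at about (376,252).

Call:
carry_out([
  {"rot": [0,0,0.5],"xyz": [0.41,-0.29,0],"grip": 0},
  {"rot": [0,0,0.5],"xyz": [0.41,-0.29,0],"grip": 0},
  {"rot": [0,0,0.5],"xyz": [0.41,-0.29,0],"grip": 0},
  {"rot": [0,0,0.5],"xyz": [0.41,-0.29,0],"grip": 0},
  {"rot": [0,0,0.5],"xyz": [0.41,-0.29,0],"grip": 0},
  {"rot": [0,0,0.5],"xyz": [0.41,-0.29,0],"grip": 0},
  {"rot": [0,0,0.5],"xyz": [0.41,-0.29,0],"grip": 0},
  {"rot": [0,0,0.5],"xyz": [0.41,-0.29,0],"grip": 0},
])

```text
clock: 0.82
tool_pos: [0.3922, -0.3267, 0.2387]
eef_rot: [0.996, -0.095, -0.0, -0.0]
contact_force: [1.1, -0.5, -0.1]
opening: 0.998
finger_force: 0.0
```

```bash
python3 - <<'E'
from h import *
print(tool([0.48,-0.17,0.25]), R.from_quat(r.get_state()['eef_rot']).as_matrix().round(3).tolist())
E
```

```text
[ 0.05675388 -0.17045646 -0.01131477] [[0.982, -0.188, -0.0], [-0.188, -0.982, 0.0], [-0.0, -0.0, -1.0]]
```

Call:
carry_out([
  {"rot": [0,0,0],"xyz": [0.06,-0.17,-0.02],"grip": 0},
  {"rot": [0,0,0],"xyz": [0.06,-0.17,-0.02],"grip": 0},
  {"rot": [0,0,0],"xyz": [0.06,-0.17,-0.02],"grip": 0},
  {"rot": [0,0,0],"xyz": [0.06,-0.17,-0.02],"grip": 0},
  {"rot": [0,0,0],"xyz": [0.06,-0.17,-0.02],"grip": 0},
  {"rot": [0,0,0],"xyz": [0.06,-0.17,-0.02],"grip": 0},
  {"rot": [0,0,0],"xyz": [0.06,-0.17,-0.02],"grip": 0},
])

```text
clock: 1.4
tool_pos: [0.4824, -0.1723, 0.2586]
eef_rot: [0.996, -0.093, -0.0, 0.0]
contact_force: [0.1, -1.0, 0.1]
opening: 1.003
finger_force: 0.0
```

```bash
python3 - <<'E'
from h import *
s=r.get_state();print(s['tool_pos'],s['eef_rot'],abs(s['qd']).max())
im=r.snapshot('wrist')[:,:,::-1];cv2.imwrite('pics/w1raw.png',im)
cv2.imwrite('pics/w1.png',cv2.resize(im,(800,500),interpolation=2))
E
```

```text
[ 0.48237036 -0.17226498  0.25858766] [ 9.95638323e-01 -9.32966544e-02 -2.06021596e-04  1.46095208e-04] 0.0449468425549288
```

View pics/w1.png

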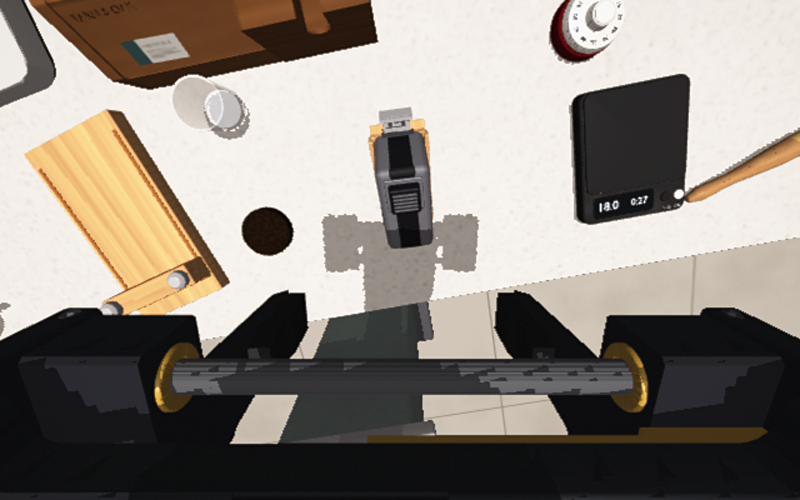

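Wrist picture, in the 800-wide view: the tape case runs from (408,245) at the back to (400,130) at the nose, with the key at (405,198) and the hook at (396,113). The board's far corners are at about (25,155) and (110,110), and its knobs at (178,279) and (110,310). I'll crop for sharper corners.

```bash
python3 - <<'E'
import cv2,numpy as np
im=cv2.imread('pics/w1raw.png')
a=cv2.resize(im[80:205,285:355],None,fx=4.8,fy=4.8,interpolation=2)
b=cv2.resize(im[80:264,10:195],None,fx=2.4,fy=2.4,interpolation=2)
H=max(a.shape[0],b.shape[0]);f=lambda x:cv2.copyMakeBorder(x,0,H-x.shape[0],0,0,0)
cv2.imwrite('pics/w1c.png',np.hstack([f(a),f(b)]));print(a.shape,b.shape)
E
```

```text
(600, 336, 3) (442, 444, 3)
```

View pics/w1c.png

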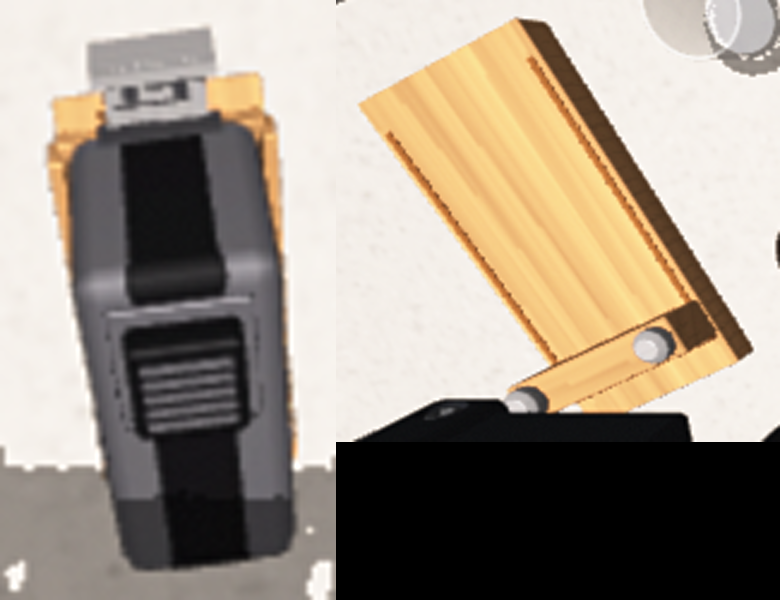

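The crops show the hook tip edge at crop (88,42)-(213,28) and the case's top back edge at (125,560)-(293,548). The board's far corners are at (360,104) and (518,18). The foot of the fence face is at (697,300) on its right end, and its top corner is at (668,312).

```bash
cat > m.py <<'E'
from h import *
from scipy.optimize import least_squares
w=cam('wrist');c=cam('scene')
A=lambda p:np.array([p[0]/4.8+285,p[1]/4.8+80]); B=lambda p:np.array([(p[0]-336)/2.4+10,p[1]/2.4+80])
obs=[(w,A((88,42)),(63,15,-43.7),1),(w,A((213,28)),(63,-15,-43.7),1),(w,A((125,565)),(-48,23,31),1.),(w,A((293,552)),(-48,-23,31),1.),
(w,A((192,385)),(24,0,42),2.),(c,(375.6,251.7),(61,0,-37),1.),(c,(355.1,250.6),(24,0,42),1.)]
pose=lambda v:R.from_euler('ZY',[v[3],-np.radians(32)])
f=lambda v:np.hstack([(proj(k,v[:3]+pose(v).apply(np.array(P)/1e3))-u)/s for k,u,P,s in obs])
s=least_squares(f,[.52,-.18,.08,-.2]);print('tape',s.x.round(4));print(f(s.x).reshape(-1,2).round(1).tolist())
o=lambda p,z:onplane(w,B(p),z)
fl,fr,nr=o((360,104),.022),o((518,18),.022),o((738,362),.022)
ff,ft=o((697,300),.022),o((668,312),.056);kR,kL=o((650,342),.068),o((520,400),.068)
print('far',fl.round(4),fr.round(4),'near',nr.round(4),np.linalg.norm(fl-fr),np.linalg.norm(fr-nr))
print('fence',ff.round(4),ft.round(4),'knobs',kR.round(4),kL.round(4))
e=fl-fr;d=fr-nr;print('yaws',np.arctan2(-e[0],e[1]),np.arctan2(d[1],d[0]),'knobs',np.arctan2(-(kL-kR)[0],(kL-kR)[1]))
g=[o((530,60),.022),o((690,300),.022)];d=g[0]-g[1];print(np.arctan2(d[1],d[0]))
for n,p in(('puck',(267,230)),('glass',(229,108))): print(n,onplane(w,np.array(p)/1.25,.016 if n=='puck' else .058).round(3))
E
python3 m.py
```

```text
tape [ 0.5108 -0.1826  0.0639 -0.0744]
[[-0.2, -1.0], [-0.5, -1.3], [-0.3, 1.6], [0.4, 0.3], [-0.4, 0.0], [1.0, 1.9], [-2.2, 0.9]]
far [0.6205 0.2079 0.022 ] [0.6455 0.1027 0.022 ] near [0.4327 0.054  0.022 ] 0.10814545326773144 0.2183226846920256
fence [0.4761 0.0648 0.022 ] [0.4795 0.0606 0.056 ] knobs [0.4676 0.0679 0.068 ] [0.4486 0.152  0.068 ]
yaws 0.23339913712962107 0.2248990412458156 knobs 0.22270486007643603
0.24327983740111223
puck [ 0.491 -0.018  0.016]
glass [ 0.617 -0.036  0.058]
```

```bash
cat >> h.py <<'E'
def goal(pos,rot):
    s=r.get_state();A=R.from_quat(s['eef_rot']);print('xyz',tool(pos).round(4),'rot',(A.inv()*rot).as_rotvec().round(3))
def toolrot(yaw,pitch=0): # tool x=case x, z=-case z
    return R.from_euler('ZY',[yaw,-pitch])*R.from_euler('x',np.pi)
E
python3 - <<'E'
from h import *
P=np.array([.5108,-.1826,.0639]);C=R.from_euler('ZY',[-.0744,-np.radians(32)])
for h in(.08,-.012): goal(P+C.apply([0,0,h]),toolrot(-.0744,np.radians(32)))
E
```

```text
xyz [-0.0115  0.0079  0.1268] rot [ 0.033  0.559 -0.112]
xyz [0.037  0.0022 0.2047] rot [ 0.033  0.559 -0.112]
```

Call:
carry_out([
  {"rot": [0.007,0.112,-0.022],"xyz": [-0.003,0.002,0.025],"grip": 0},
  {"rot": [0.013,0.224,-0.045],"xyz": [-0.005,0.004,0.05],"grip": 0},
  {"rot": [0.02,0.335,-0.067],"xyz": [-0.007,0.005,0.075],"grip": 0},
  {"rot": [0.026,0.447,-0.09],"xyz": [-0.009,0.007,0.1],"grip": 0},
  {"rot": [0.033,0.559,-0.112],"xyz": [-0.0115,0.008,0.127],"grip": 0},
  {"rot": [0.033,0.559,-0.112],"xyz": [-0.0115,0.008,0.127],"grip": 0},
  {"rot": [0.033,0.559,-0.112],"xyz": [-0.0115,0.008,0.127],"grip": 0},
])

```text
clock: 2.03
tool_pos: [0.4785, -0.2058, 0.1857]
eef_rot: [0.988, -0.059, 0.139, 0.034]
contact_force: [0.6, -0.7, 1.3]
opening: 1.0
finger_force: 0.0
```

```bash
python3 - <<'E'
from h import *
P=np.array([.5108,-.1826,.0639]);C=R.from_euler('ZY',[-.0744,-np.radians(32)])
print(r.get_state()['q'].round(2))
for h in(-.012,): goal(P+C.apply([0,0,h]),toolrot(-.0744,np.radians(32)))
im=r.snapshot('wrist')[:,:,::-1]; cv2.imwrite('pics/w2.png',im)
E
```

```text
[ 0.41  0.57 -0.14  2.2   0.73  0.11 -2.1 ]
xyz [-0.0022 -0.0342  0.1351] rot [ 0.068  0.278 -0.027]
```

View pics/w2.png

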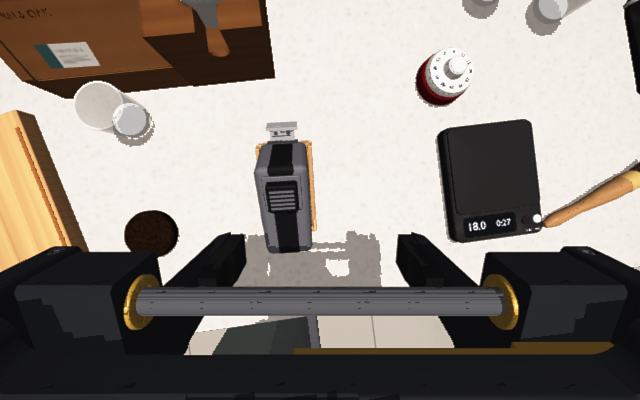

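The wrist picture shows the case roughly centred between the fingers but offset left, with the case centre near (285,200). A full 32° tilt runs joint 6 into its limit, so I'll grasp with the tool 15° off the case's normal, behind the key.

```bash
cat >> h.py <<'E'
D=np.radians(15)
def grasp(P,yaw,pitch,back=0.,g=(-.020,0,.014)):
    "tool pose holding case (centre P,yaw,pitch) at case point g, tool D less tilted; back=retreat along tool axis"
    C=R.from_euler('ZY',[yaw,-pitch]);T=toolrot(yaw,pitch-D)
    return np.array(P)+C.apply(g)+T.apply([0,0,.019-back]),T
E
python3 - <<'E'
from h import *
P=[.5108,-.1826,.0639]
s=r.get_state();print(np.degrees(np.arccos(-R.from_quat(s['eef_rot']).as_matrix()[2,2])))
for b in(.07,0):goal(*grasp(P,-.0744,np.radians(32),b))
E
```

```text
16.44764528413577
xyz [-0.0293 -0.0294  0.0645] rot [ 0.065  0.016 -0.035]
xyz [-0.0282 -0.034   0.1343] rot [ 0.065  0.016 -0.035]
```

Call:
carry_out([
  {"rot": [0.065,0.016,-0.035],"xyz": [-0.029,-0.029,0.02],"grip": 0},
  {"rot": [0.065,0.016,-0.035],"xyz": [-0.029,-0.029,0.04],"grip": 0},
  {"rot": [0.065,0.016,-0.035],"xyz": [-0.029,-0.029,0.055],"grip": 0},
  {"rot": [0.065,0.016,-0.035],"xyz": [-0.029,-0.029,0.055],"grip": 0},
  {"rot": [0.065,0.016,-0.035],"xyz": [-0.029,-0.029,0.055],"grip": 0},
  {"rot": [0.065,0.016,-0.035],"xyz": [-0.029,-0.029,0.055],"grip": 0},
])

```text
clock: 2.58
tool_pos: [0.4819, -0.1851, 0.1416]
eef_rot: [0.991, -0.036, 0.132, -0.002]
contact_force: [-0.4, -0.1, 1.2]
opening: 0.996
finger_force: 0.0
```

```bash
python3 - <<'E'
from h import *
P=[.5108,-.1826,.0639]
print(r.get_state()['q'].round(2))
for b in(.07,0):goal(*grasp(P,-.0744,np.radians(32),b))
E
```

```text
[ 0.45  0.67 -0.19  2.22  1.33  0.04 -2.65]
xyz [-0.0175 -0.0044  0.024 ] rot [-0.013  0.032  0.   ]
xyz [-0.0153 -0.0034  0.0939] rot [-0.013  0.032  0.   ]
```

Joint 7 and joint 6 are both at their limits here. I'll raise the tool and turn it half a turn, which should bring the wrist over to its other branch, and then use a backward-leaning grasp.

Call:
carry_out([
  {"rot": [0,0,-0.12],"xyz": [0.005,0,-0.03],"grip": 0},
  {"rot": [0,0,-0.24],"xyz": [0.01,0,-0.06],"grip": 0},
  {"rot": [0,0,-0.36],"xyz": [0.01,0,-0.09],"grip": 0},
  {"rot": [0,0,-0.48],"xyz": [0.01,0,-0.1],"grip": 0},
  {"rot": [0,0,-0.6],"xyz": [0.01,0,-0.1],"grip": 0},
  {"rot": [0,0,-0.72],"xyz": [0.01,0,-0.1],"grip": 0},
  {"rot": [0,0,-0.84],"xyz": [0.01,0,-0.1],"grip": 0},
  {"rot": [0,0,-0.96],"xyz": [0.01,0,-0.1],"grip": 0},
])

```text
clock: 3.25
tool_pos: [0.4648, -0.1847, 0.2418]
eef_rot: [0.925, 0.357, 0.123, 0.051]
contact_force: [-0.4, -0.0, -0.1]
opening: 1.002
finger_force: 0.0
```

```bash
cat >> h.py <<'E'
# tool half-turned: tool x=-case x; tool leans L back of case normal
L=np.radians(14)
def tr2(yaw,pitch): return toolrot(yaw,pitch)*R.from_euler('z',np.pi)
def grasp2(P,yaw,pitch,back=0.,g=(-.004,0,.006)):
    C=R.from_euler('ZY',[yaw,-pitch]);T=tr2(yaw,pitch+L)
    return np.array(P)+C.apply(g)+T.apply([0,0,.019-back]),T
E
python3 - <<'E'
from h import *
P=[.5108,-.1826,.0639]
print(r.get_state()['q'].round(2),R.from_quat(r.get_state()['eef_rot']).as_matrix().round(2).tolist())
for b in(.1,0):goal(*grasp2(P,-.0744,np.radians(32),b))
E
```

```text
[ 0.96  0.59 -0.97  2.14  0.96  0.56 -1.5 ] [[0.72, 0.65, 0.26], [0.67, -0.74, -0.01], [0.19, 0.18, -0.96]]
xyz [-0.0312 -0.0387  0.1095] rot [-0.617 -0.281 -2.268]
xyz [ 0.0033 -0.001   0.1955] rot [-0.617 -0.281 -2.268]
```

Call:
carry_out([
  {"rot": [-0.032,-0.014,-0.116],"xyz": [0,0,0],"grip": 0},
  {"rot": [-0.064,-0.028,-0.232],"xyz": [0,0,0],"grip": 0},
  {"rot": [-0.096,-0.042,-0.348],"xyz": [0,0,0],"grip": 0},
  {"rot": [-0.128,-0.056,-0.464],"xyz": [0,0,0],"grip": 0},
  {"rot": [-0.16,-0.07,-0.58],"xyz": [0,0,0],"grip": 0},
  {"rot": [-0.192,-0.085,-0.696],"xyz": [0,0,0],"grip": 0},
  {"rot": [-0.224,-0.1,-0.812],"xyz": [0,0,0],"grip": 0},
  {"rot": [-0.255,-0.115,-0.93],"xyz": [0,0,0],"grip": 0},
])

```text
clock: 3.92
tool_pos: [0.465, -0.1847, 0.2418]
eef_rot: [0.659, 0.711, 0.078, 0.234]
contact_force: [-0.3, -0.6, -0.7]
opening: 1.002
finger_force: 0.0
```

```bash
python3 - <<'E'
from h import *
P=[.5108,-.1826,.0639]
print(r.get_state()['q'].round(2))
for b in(.1,0):goal(*grasp2(P,-.0744,np.radians(32),b))
E
```

```text
[ 0.82  0.55 -0.91  2.37  1.77  0.6  -1.48]
xyz [ 0.0344 -0.0658  0.0946] rot [-0.364 -0.162 -1.337]
xyz [ 0.0436 -0.031   0.1879] rot [-0.364 -0.162 -1.337]
```

Joint 5 is increasing as wanted, so I'll carry on.

Call:
carry_out([
  {"rot": [-0.032,-0.014,-0.117],"xyz": [0,0,0],"grip": 0},
  {"rot": [-0.064,-0.028,-0.234],"xyz": [0,0,0],"grip": 0},
  {"rot": [-0.096,-0.042,-0.351],"xyz": [0,0,0],"grip": 0},
  {"rot": [-0.128,-0.057,-0.468],"xyz": [0,0,0],"grip": 0},
  {"rot": [-0.16,-0.071,-0.585],"xyz": [0,0,0],"grip": 0},
  {"rot": [-0.192,-0.085,-0.702],"xyz": [0,0,0],"grip": 0},
  {"rot": [-0.224,-0.1,-0.819],"xyz": [0,0,0],"grip": 0},
  {"rot": [-0.255,-0.114,-0.936],"xyz": [0,0,0],"grip": 0},
])

```text
clock: 4.58
tool_pos: [0.4692, -0.1872, 0.2417]
eef_rot: [0.272, 0.896, 0.017, 0.35]
contact_force: [-0.1, 0.4, -1.5]
opening: 1.002
finger_force: 0.0
```

```bash
python3 - <<'E'
from h import *
P=[.5108,-.1826,.0639]
print(r.get_state()['q'].round(2))
for b in(.1,0):goal(*grasp2(P,-.0744,np.radians(32),b))
E
```

```text
[ 1.03  0.78 -1.28  2.56  2.16  0.98 -0.89]
xyz [ 0.0921 -0.0291  0.0732] rot [-0.132 -0.065 -0.467]
xyz [ 0.0888 -0.0149  0.1721] rot [-0.132 -0.065 -0.467]
```

I need a small kinematic model to choose a reachable grasp, so I'll fit one to the recorded readings.

```bash
cat > kin.py <<'E'
import numpy as np, itertools
from scipy.spatial.transform import Rotation as R
from scipy.optimize import least_squares
Dt=[([1.2938,.68996,-.1945,1.56635,.1573,.9025,-.2151],[.19089,-.59448,.23792],[.98795,.1548,-.0002,-.0009]),
([.41,.57,-.14,2.2,.73,.11,-2.1],[.4785,-.2058,.1857],[.988,-.059,.139,.034]),
([.45,.67,-.19,2.22,1.33,.04,-2.65],[.4819,-.1851,.1416],[.991,-.036,.132,-.002]),
([.96,.59,-.97,2.14,.96,.56,-1.5],[.4648,-.1847,.2418],[.925,.357,.123,.051]),
([.82,.55,-.91,2.37,1.77,.6,-1.48],[.465,-.1847,.2418],[.659,.711,.078,.234]),
([1.03,.78,-1.28,2.56,2.16,.98,-.89],[.4692,-.1872,.2417],[.272,.896,.017,.35])]
def fk(q,p,s):
    h,L1,L2,Lt,a,b,o1,o3,o5,o7=p
    A=R.from_euler('ZY',[s[0]*q[0]+o1,q[1]]);x=np.array([0,0,h])+A.apply([0,0,L1])
    A=A*R.from_euler('Z',s[1]*q[2]+o3);x=x+A.apply([a,0,0]);A=A*R.from_euler('Y',q[3]);x=x+A.apply([b,0,L2])
    A=A*R.from_euler('ZY',[s[2]*q[4]+o5,q[5]]);x=x+A.apply([0,0,Lt]);A=A*R.from_euler('Z',s[3]*q[6]+o7)
    return x,A
def res(p,s):
    o=[]
    for q,x,e in Dt:
        X,A=fk(q,p,s);o+=list((X-x)*3)+list((A.inv()*R.from_quat(e)).as_rotvec())
    return np.array(o)
if __name__=='__main__':
    best=[]
    for s in itertools.product([-1,1],repeat=4):
        for o7 in(0,1.57,-1.57,3.1):
            f=least_squares(res,[.3,.4,.4,.3,0,0,0,0,0,o7],args=(s,),max_nfev=60);best.append((f.cost,s,f.x))
    best.sort(key=lambda t:t[0])
    for b in best[:3]:print(b[0],b[1],b[2].round(3).tolist())
    print(res(best[0][2],best[0][1]).reshape(-1,6).round(3))
E
python3 kin.py
```

```text
0.0035656948717044537 (-1, -1, -1, -1) [0.31, 0.559, 0.34, 0.307, -0.007, -0.015, -0.083, 0.015, -0.006, -4.773]
0.003565694871715758 (-1, -1, -1, -1) [0.31, 0.559, 0.34, 0.307, -0.007, -0.015, -0.083, 0.015, -0.006, 1.51]
0.003565694871811105 (-1, -1, -1, -1) [0.31, 0.559, 0.34, 0.307, -0.007, -0.015, -0.083, 0.015, -0.006, 1.51]
[[-0.006  0.006  0.004  0.002 -0.005 -0.007]
 [ 0.016  0.03  -0.015  0.013 -0.005 -0.   ]
 [ 0.01   0.022 -0.023  0.007 -0.002 -0.002]
 [ 0.001 -0.012  0.02   0.02   0.011  0.   ]
 [-0.001  0.007  0.005 -0.009  0.034 -0.002]
 [-0.011 -0.01   0.009 -0.032  0.021  0.01 ]]
```

```bash
cat > ik.py <<'E'
from kin import *
p=[.31,.559,.34,.307,-.007,-.015,-.083,.015,-.006,1.51];s=(-1,-1,-1,-1)
lo=np.array([-3.01,-.46,-1.47,.13,-1,.04,-2.66]);hi=np.array([3.01,2.08,1.51,2.56,4.14,2.09,2.66])
m=np.array([.1,.1,.1,.08,.1,.06,.1])
def ik(X,A,q0,reg=.01):
    f=lambda q:np.hstack([(fk(q,p,s)[0]-X)*3,(A.inv()*fk(q,p,s)[1]).as_rotvec(),reg*(q-q0)])
    r=least_squares(f,np.clip(q0,lo+m+.01,hi-m-.01),bounds=(lo+m,hi-m),max_nfev=80)
    return r.x,np.linalg.norm(f(r.x)[:6])
def tr(yaw,tilt,h): return R.from_euler('ZY',[yaw,-tilt])*R.from_euler('x',np.pi)*R.from_euler('z',h*np.pi)
def hold(P,yaw,pitch,d,h,g=(0,0,.006)):
    T=tr(yaw,pitch+d,h);return np.array(P)+R.from_euler('ZY',[yaw,-pitch]).apply(g)+T.apply([0,0,.019]),T
E
cat > scan.py <<'E'
from ik import *
rng=np.random.default_rng(0);w=np.radians(32)
S=[rng.uniform(lo,hi) for _ in range(10)]
for h in(0,1):
  for dd in(-24,-16,-8,0,8,14):
    d=np.radians(dd);g=(-.02,0,.014) if dd<-5 else (0,0,.006);best=None
    for q0 in S:
        q0=q0.copy();q0[0]=.4;q0[1]=.6;q0[3]=2
        a,ea=ik(*hold([.511,-.183,.064],-.074,w,d,h,g),q0,.003)
        if ea>.03: continue
        b,eb=ik(*hold([.511,-.183,.19],-.074,w,d,h,g),a);c,ec=ik(*hold([.575,.142,.13],.23,0,d,h,g),b);e,ee=ik(*hold([.511,.127,.053],.23,0,d,h,g),c)
        sc=max(ea,eb,ec,ee)*30+abs(a-b).max()+abs(b-c).max()+abs(c-e).max()
        if best is None or sc<best[0]:best=(sc,[round(x,3) for x in(ea,eb,ec,ee)],a,b,c,e)
    if best:
        print(h,dd,round(best[0],2),best[1]);print(np.array(best[2:]).round(2).tolist())
E
python3 scan.py
```

```text
0 -24 1.74 [np.float64(0.007), np.float64(0.0), np.float64(0.0), np.float64(0.0)]
[[0.4, 0.86, -0.17, 2.13, 1.23, 0.1, -2.56], [0.68, 0.69, -0.63, 2.06, 0.83, 0.5, -2.18], [-0.0, 1.04, -0.71, 1.45, 0.52, 1.3, -2.15], [0.02, 1.08, -0.66, 1.7, 0.6, 1.04, -2.26]]
0 -16 16.66 [np.float64(0.0), np.float64(0.084), np.float64(0.518), np.float64(0.356)]
[[0.54, 0.89, -0.36, 2.25, 2.44, 0.3, 2.56], [0.48, 0.62, -0.24, 2.28, 2.39, 0.1, 2.56], [-0.27, 0.81, -0.1, 2.22, 2.04, 0.1, 2.56], [-0.27, 0.92, -0.09, 2.25, 2.05, 0.1, 2.56]]
0 -8 13.49 [np.float64(0.0), np.float64(0.0), np.float64(0.402), np.float64(0.241)]
[[0.72, 0.99, -0.62, 2.36, 2.51, 0.62, 2.56], [0.62, 0.62, -0.41, 2.29, 2.43, 0.17, 2.56], [-0.27, 0.79, -0.1, 2.2, 2.05, 0.1, 2.56], [-0.27, 0.89, -0.09, 2.23, 2.06, 0.1, 2.56]]
0 0 10.52 [np.float64(0.0), np.float64(0.0), np.float64(0.299), np.float64(0.143)]
[[0.8, 1.08, -0.77, 2.4, 2.59, 0.83, 2.56], [0.79, 0.71, -0.7, 2.34, 2.46, 0.43, 2.56], [-0.27, 0.8, -0.1, 2.14, 2.06, 0.1, 2.56], [-0.27, 0.89, -0.09, 2.18, 2.07, 0.1, 2.56]]
0 8 7.09 [np.float64(0.007), np.float64(0.0), np.flo
[... 799 characters left out ...]
0)]
[[0.98, 1.36, -1.34, 2.36, 2.0, 1.21, 0.01], [1.03, 1.01, -1.37, 2.29, 1.69, 0.94, 0.15], [0.24, 1.22, -1.36, 1.71, 1.11, 1.41, 0.45], [0.27, 1.31, -1.31, 1.94, 1.26, 1.29, 0.25]]
1 0 1.35 [np.float64(0.0), np.float64(0.0), np.float64(0.0), np.float64(0.0)]
[[0.94, 1.27, -1.14, 2.4, 2.3, 1.08, -0.21], [1.01, 0.98, -1.28, 2.34, 1.96, 0.86, -0.06], [0.25, 1.2, -1.34, 1.77, 1.24, 1.3, 0.38], [0.27, 1.29, -1.28, 2.01, 1.42, 1.21, 0.15]]
1 8 1.58 [np.float64(0.007), np.float64(0.0), np.float64(0.0), np.float64(0.0)]
[[0.97, 1.38, -1.18, 2.48, 2.49, 1.23, -0.26], [1.04, 1.06, -1.33, 2.45, 2.2, 1.01, -0.22], [0.28, 1.2, -1.37, 1.9, 1.4, 1.24, 0.24], [0.29, 1.31, -1.32, 2.13, 1.61, 1.22, -0.02]]
```

```bash
sed -i 's/^L=.*/L=np.radians(-5)/; s/g=(-.004,0,.006)/g=(-.004,0,.010)/' h.py; python3 - <<'E'
from h import *
P=[.5108,-.1826,.0639]
for b in(.12,.08,0):goal(*grasp2(P,-.0744,np.radians(32),b))
E
```

```text
xyz [ 0.0625 -0.0167  0.0519] rot [-0.053  0.26  -0.483]
xyz [ 0.0729 -0.0171  0.0905] rot [-0.053  0.26  -0.483]
xyz [ 0.0936 -0.018   0.1678] rot [-0.053  0.26  -0.483]
```

Call:
carry_out([
  {"rot": [-0.01,0.052,-0.097],"xyz": [0.012,-0.003,0.01],"grip": 0},
  {"rot": [-0.02,0.104,-0.193],"xyz": [0.025,-0.006,0.02],"grip": 0},
  {"rot": [-0.031,0.156,-0.29],"xyz": [0.038,-0.01,0.03],"grip": 0},
  {"rot": [-0.042,0.208,-0.386],"xyz": [0.05,-0.013,0.04],"grip": 0},
  {"rot": [-0.053,0.26,-0.483],"xyz": [0.0625,-0.017,0.052],"grip": 0},
  {"rot": [-0.053,0.26,-0.483],"xyz": [0.0625,-0.017,0.052],"grip": 0},
  {"rot": [-0.053,0.26,-0.483],"xyz": [0.0625,-0.017,0.052],"grip": 0},
  {"rot": [-0.053,0.26,-0.483],"xyz": [0.0625,-0.017,0.052],"grip": 0},
])

```text
clock: 5.25
tool_pos: [0.458, -0.1757, 0.1607]
eef_rot: [0.039, 0.971, -0.004, 0.236]
contact_force: [0.0, 0.6, 1.4]
opening: 1.001
finger_force: 0.0
```

```bash
python3 - <<'E'
from h import *
P=[.5108,-.1826,.0639]
print(r.get_state()['q'].round(2))
for b in(.06,0):goal(*grasp2(P,-.0744,np.radians(32),b))
im=r.snapshot('wrist')[:,:,::-1]; cv2.imwrite('pics/w3.png',im)
E
```

```text
[ 0.95  0.81 -1.    2.44  2.12  0.65 -0.28]
xyz [ 0.0016 -0.0034  0.0598] rot [ 0.008  0.004 -0.008]
xyz [ 0.0019 -0.0039  0.1198] rot [ 0.008  0.004 -0.008]
```

View pics/w3.png

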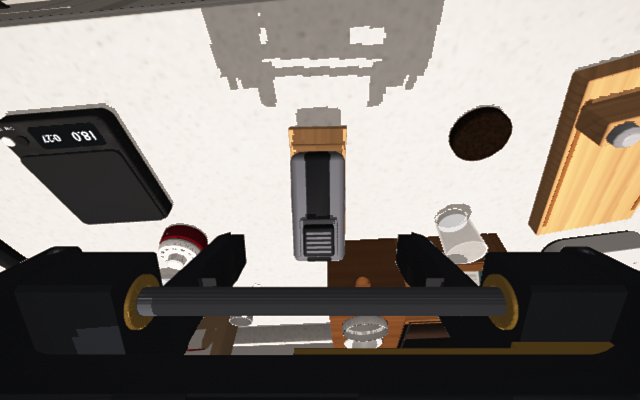

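The picture shows the case square between the fingers, centred on column 319, with its back edge at row 153 and the key at about (319,240). I'll check that against the predicted pose.

```bash
python3 - <<'E'
from h import *
P=np.array([.5108,-.1826,.0639]);C=R.from_euler('ZY',[-.0744,-np.radians(32)]);w=cam('wrist')
for p in((-48,23,31),(-48,-23,31),(24,0,42),(11,0,42),(0,23,31),(0,-23,31)):print(p,proj(w,P+C.apply(np.array(p)/1e3)).round(0))
E
```

```text
(-48, 23, 31) [343. 150.]
(-48, -23, 31) [287. 150.]
(24, 0, 42) [316. 238.]
(11, 0, 42) [316. 223.]
(0, 23, 31) [342. 206.]
(0, -23, 31) [289. 207.]
```

Call:
carry_out([
  {"rot": [0,0,-0.008],"xyz": [0.002,-0.001,0.03],"grip": 0},
  {"rot": [0,0,-0.008],"xyz": [0.002,-0.001,0.06],"grip": 0},
  {"rot": [0,0,-0.008],"xyz": [0.002,-0.001,0.09],"grip": 0},
  {"rot": [0,0,-0.008],"xyz": [0.002,-0.001,0.11],"grip": 0},
  {"rot": [0,0,-0.008],"xyz": [0.002,-0.001,0.12],"grip": 0},
  {"rot": [0,0,-0.008],"xyz": [0.002,-0.001,0.12],"grip": 0},
  {"rot": [0,0,-0.008],"xyz": [0.002,-0.001,0.12],"grip": 0},
])

```text
clock: 5.88
tool_pos: [0.5111, -0.1789, 0.053]
eef_rot: [0.034, 0.971, -0.004, 0.235]
contact_force: [0.6, 0.2, -0.2]
opening: 0.999
finger_force: 0.0
```

Call:
carry_out([
  {"rot": [0,0,0],"xyz": [0,0,0],"grip": 200},
  {"rot": [0,0,0],"xyz": [0,0,0],"grip": 200},
  {"rot": [0,0,0],"xyz": [0,0,0],"grip": 200},
  {"rot": [0,0,0],"xyz": [0,0,0],"grip": 200},
  {"rot": [0,0,0],"xyz": [0,0,0],"grip": 200},
  {"rot": [0,0,0],"xyz": [0,0,0],"grip": 200},
  {"rot": [0,0,0],"xyz": [0,0,0],"grip": 200},
  {"rot": [0,0,0],"xyz": [0,0,0],"grip": 200},
], squeeze=45)

```text
clock: 6.55
tool_pos: [0.5115, -0.1811, 0.0526]
eef_rot: [0.035, 0.971, -0.007, 0.236]
contact_force: [-2.0, -4.2, 4.5]
opening: 0.516
finger_force: 45.0
```

```bash
python3 - <<'E'
from h import *
P=[.5108,-.1826,.0639]
s=r.get_state();print(s['q'].round(2),s['contact_force'],s['moment'])
goal(*grasp2(P,-.0744,np.radians(32),0))
E
```

```text
[ 0.87  1.1  -0.94  2.34  2.29  0.84 -0.29] [-2.00918648 -4.1705757   4.45359994] [-1.06308577  0.2999413  -0.40668396]
xyz [ 0.0003 -0.0016 -0.0009] rot [0.005 0.005 0.002]
```

The grip is good: the opening is 45 mm at 45 N. I'll lift off the rest along the tool axis.

Call:
carry_out([
  {"rot": [0,0,0],"xyz": [0,0,-0.01],"grip": 200},
  {"rot": [0,0,0],"xyz": [0,0,-0.025],"grip": 200},
  {"rot": [0,0,0],"xyz": [0,0,-0.05],"grip": 200},
  {"rot": [0,0,0],"xyz": [0,0,-0.075],"grip": 200},
  {"rot": [0,0,0],"xyz": [0.01,0,-0.1],"grip": 200},
  {"rot": [0,0,0],"xyz": [0.0,0,-0.12],"grip": 200},
  {"rot": [0,0,0],"xyz": [-0.015,0,-0.14],"grip": 200},
  {"rot": [0,0,0],"xyz": [-0.03,0,-0.15],"grip": 200},
])

```text
clock: 7.22
tool_pos: [0.4664, -0.1756, 0.2002]
eef_rot: [0.033, 0.972, -0.003, 0.233]
contact_force: [0.2, -1.1, -8.0]
opening: 0.519
finger_force: 45.0
```

```bash
cat >> h.py <<'E'
U=np.array([np.cos(.23),np.sin(.23),0]);FAR=np.array([.633,.1553,0])
def place(s,z,b=0,pitch=0.,yaw=.23): # case centre s before the far edge, underside at z
    return grasp2(FAR-U*s+[0,0,z+.031],yaw,pitch,b)
E
python3 - <<'E'
from h import *
s=r.get_state();print(s['q'].round(2),s['contact_force'].round(1))
goal(*place(.048,.13))
E
```

```text
[ 0.94  0.68 -0.94  2.38  1.98  0.48 -0.15] [ 0.2 -1.1 -8. ]
xyz [-0.0597  0.325   0.0881] rot [-0.047  0.556 -0.296]
```

Call:
carry_out([
  {"rot": [-0.004,0.051,-0.027],"xyz": [-0.005,0.03,0.008],"grip": 200},
  {"rot": [-0.008,0.101,-0.054],"xyz": [-0.011,0.059,0.016],"grip": 200},
  {"rot": [-0.013,0.152,-0.081],"xyz": [-0.016,0.089,0.024],"grip": 200},
  {"rot": [-0.017,0.202,-0.108],"xyz": [-0.022,0.118,0.032],"grip": 200},
  {"rot": [-0.021,0.253,-0.135],"xyz": [-0.027,0.148,0.04],"grip": 200},
  {"rot": [-0.025,0.303,-0.161],"xyz": [-0.033,0.177,0.048],"grip": 200},
  {"rot": [-0.03,0.354,-0.188],"xyz": [-0.038,0.207,0.056],"grip": 200},
  {"rot": [-0.034,0.404,-0.215],"xyz": [-0.043,0.236,0.064],"grip": 200},
])

```text
clock: 7.88
tool_pos: [0.5512, 0.0559, 0.1632]
eef_rot: [-0.075, 0.997, -0.006, 0.032]
contact_force: [1.7, -0.7, -6.8]
opening: 0.522
finger_force: 45.0
```

```bash
python3 - <<'E'
from h import *
s=r.get_state();print(s['q'].round(2))
goal(*place(.048,.11))
E
```

```text
[ 0.3   0.81 -0.86  1.9   0.91  0.81  0.66]
xyz [-0.0403  0.0822  0.0324] rot [-0.015  0.15  -0.08 ]
```

Call:
carry_out([
  {"rot": [-0.005,0.05,-0.027],"xyz": [-0.013,0.027,0.011],"grip": 200},
  {"rot": [-0.01,0.1,-0.053],"xyz": [-0.027,0.055,0.022],"grip": 200},
  {"rot": [-0.015,0.15,-0.08],"xyz": [-0.04,0.082,0.032],"grip": 200},
  {"rot": [-0.015,0.15,-0.08],"xyz": [-0.04,0.082,0.032],"grip": 200},
  {"rot": [-0.015,0.15,-0.08],"xyz": [-0.04,0.082,0.032],"grip": 200},
  {"rot": [-0.015,0.15,-0.08],"xyz": [-0.04,0.082,0.032],"grip": 200},
])

```text
clock: 8.38
tool_pos: [0.5811, 0.1401, 0.1321]
eef_rot: [-0.114, 0.993, -0.006, -0.042]
contact_force: [-0.6, -1.4, -7.5]
opening: 0.522
finger_force: 45.0
```

```bash
python3 - <<'E'
from h import *
s=r.get_state();print(s['q'].round(2),s['tool_pos'],s['eef_rot'])
for z in(.11,.03,.022):goal(*place(.048,z))
c=cam('scene')
P=FAR-U*.048+[0,0,.141]
from h import *
C=R.from_euler('Z',.23)
for p in((24,0,42),(63,15,-43.7),(63,-15,-43.7),(-48,23,31),(-48,-23,31),(48,-23,31)):print(p,proj(c,P+C.apply(np.array(p)/1e3)).round(1))
im=r.snapshot('scene')[:,:,::-1];a=cv2.resize(im[120:250,250:390],None,fx=4.2,fy=4.2,interpolation=2)
b=cv2.resize(r.snapshot('side')[:,:,::-1][160:250,260:370],None,fx=1.9,fy=1.9,interpolation=2)
a=cv2.copyMakeBorder(a,0,0,0,b.shape[1],0);a[:b.shape[0],-b.shape[1]:]=b
cv2.imwrite('pics/s4.png',a);print(a.shape)
E
```

```text
[ 0.14  0.97 -0.88  1.64  0.8   1.04  0.79] [0.58111443 0.14011753 0.13210265] [-0.11369882  0.99260366 -0.00618518 -0.04209857]
xyz [-0.0003  0.003  -0.    ] rot [-0.003  0.002 -0.002]
xyz [-0.0071  0.0032  0.0797] rot [-0.003  0.002 -0.002]
xyz [-0.0078  0.0032  0.0877] rot [-0.003  0.002 -0.002]
(24, 0, 42) [329.7 145.2]
(63, 15, -43.7) [336.  158.2]
(63, -15, -43.7) [342.3 163.2]
(-48, 23, 31) [306.1 154.5]
(-48, -23, 31) [315.9 162.6]
(48, -23, 31) [340.7 148.5]
(546, 797, 3)
```

View pics/s4.png

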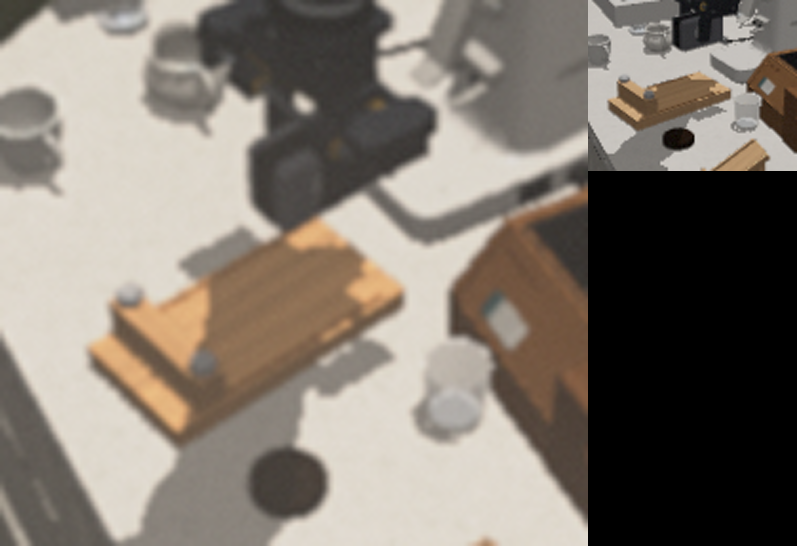

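The gripper hides the tape in both fixed views; the board, fence, glass and puck are undisturbed. I'll lower straight down with the hook about 12 mm past the edge and feel for contact.

Call:
carry_out([
  {"rot": [-0.003,0.002,-0.002],"xyz": [-0.002,0.003,0.02],"grip": 200},
  {"rot": [-0.003,0.002,-0.002],"xyz": [-0.004,0.003,0.045],"grip": 200},
  {"rot": [-0.003,0.002,-0.002],"xyz": [-0.006,0.003,0.065],"grip": 200},
  {"rot": [-0.003,0.002,-0.002],"xyz": [-0.007,0.003,0.075],"grip": 200},
  {"rot": [-0.003,0.002,-0.002],"xyz": [-0.007,0.003,0.08],"grip": 200},
  {"rot": [-0.003,0.002,-0.002],"xyz": [-0.007,0.003,0.08],"grip": 200},
])

```text
clock: 8.98
tool_pos: [0.582, 0.1424, 0.0527]
eef_rot: [-0.113, 0.993, -0.005, -0.043]
contact_force: [0.6, -0.3, -6.8]
opening: 0.52
finger_force: 45.0
```

Call:
carry_out([
  {"rot": [0,0,0],"xyz": [0,0,0.002],"grip": 200},
  {"rot": [0,0,0],"xyz": [0,0,0.004],"grip": 200},
  {"rot": [0,0,0],"xyz": [0,0,0.004],"grip": 200},
])

```text
clock: 9.23
tool_pos: [0.5826, 0.1435, 0.0499]
eef_rot: [-0.114, 0.993, -0.004, -0.041]
contact_force: [-0.2, -0.7, -7.0]
opening: 0.519
finger_force: 45.0
```

```bash
python3 - <<'E'
from h import *
s=r.get_state();print(s['q'].round(2),s['tool_pos'],s['contact_force'],s['moment'])
goal(*place(.048,.022))
E
```

```text
[ 0.1   1.07 -0.81  1.66  0.9   0.92  0.71] [0.58258573 0.14346407 0.04985044] [-0.2130258  -0.73727048 -7.02851971] [ 0.07845692 -0.23168747 -0.0205828 ]
xyz [0.0014 0.     0.0059] rot [ 0.001  0.004 -0.002]
```

Call:
carry_out([
  {"rot": [0,0.004,0],"xyz": [0,0,0.002],"grip": 200},
  {"rot": [0,0.004,0],"xyz": [0,0,0.004],"grip": 200},
  {"rot": [0,0.004,0],"xyz": [0,0,0.004],"grip": 200},
])

```text
clock: 9.48
tool_pos: [0.5818, 0.1431, 0.0449]
eef_rot: [-0.114, 0.993, -0.005, -0.044]
contact_force: [-0.1, -0.7, -6.9]
opening: 0.518
finger_force: 45.0
```

Call:
carry_out([
  {"rot": [0,0,0],"xyz": [0,0,0.001],"grip": 200},
  {"rot": [0,0,0],"xyz": [0,0,0.0015],"grip": 200},
  {"rot": [0,0,0],"xyz": [0,0,0.0015],"grip": 200},
])

```text
clock: 9.73
tool_pos: [0.5816, 0.1432, 0.0435]
eef_rot: [-0.114, 0.993, -0.005, -0.044]
contact_force: [0.8, -1.3, -7.7]
opening: 0.524
finger_force: 45.0
```

Call:
carry_out([
  {"rot": [0,0,0],"xyz": [0,0,0.001],"grip": 200},
  {"rot": [0,0,0],"xyz": [0,0,0.0015],"grip": 200},
  {"rot": [0,0,0],"xyz": [0,0,0.0015],"grip": 200},
])

```text
clock: 9.98
tool_pos: [0.5815, 0.1431, 0.042]
eef_rot: [-0.114, 0.993, -0.005, -0.044]
contact_force: [-0.8, 1.1, -7.2]
opening: 0.515
finger_force: 45.0
```

```bash
python3 - <<'E'
from h import *
s=r.get_state();print(s['tool_pos'],s['contact_force'],s['moment'])
goal(*place(.048,.022))
im=r.snapshot('wrist')[:,:,::-1]; cv2.imwrite('pics/w5.png',im)
E
```

```text
[0.58146438 0.14308352 0.04196626] [-0.79736227  1.06401611 -7.1871735 ] [ 0.11379838 -0.29053549  0.04868467]
xyz [ 0.0009  0.0001 -0.002 ] rot [ 0.001 -0.001 -0.002]
```

View pics/w5.png

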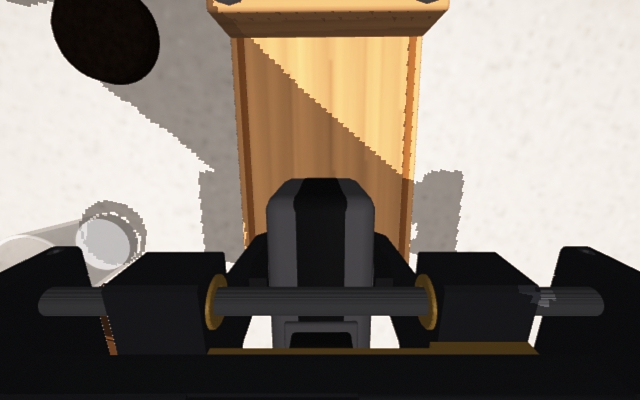

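The wrist picture shows the case aligned with the board. The case is centred on column 320 and the board on about 326, so it's roughly 3 mm off sideways. The fence is at the top, around rows 0-37. I'll correct 3 mm along y and keep lowering.

Call:
carry_out([
  {"rot": [0,0,0],"xyz": [0,0.003,0.001],"grip": 200},
  {"rot": [0,0,0],"xyz": [0,0.003,0.0015],"grip": 200},
  {"rot": [0,0,0],"xyz": [0,0.003,0.0015],"grip": 200},
])

```text
clock: 10.28
tool_pos: [0.5805, 0.1465, 0.0406]
eef_rot: [-0.114, 0.992, -0.004, -0.044]
contact_force: [-0.2, 0.7, -7.2]
opening: 0.521
finger_force: 45.0
```

Call:
carry_out([
  {"rot": [0,0,0],"xyz": [0,0,0.0005],"grip": 200},
  {"rot": [0,0,0],"xyz": [0,0,0.001],"grip": 200},
  {"rot": [0,0,0],"xyz": [0,0,0.001],"grip": 200},
])

```text
clock: 10.53
tool_pos: [0.5807, 0.146, 0.0396]
eef_rot: [-0.114, 0.993, -0.005, -0.044]
contact_force: [-0.2, -0.1, -7.0]
opening: 0.515
finger_force: 45.0
```

Call:
carry_out([
  {"rot": [0,0,0],"xyz": [0,0,0.001],"grip": 200},
  {"rot": [0,0,0],"xyz": [0,0,0.0015],"grip": 200},
  {"rot": [0,0,0],"xyz": [0,0,0.0015],"grip": 200},
])

```text
clock: 10.78
tool_pos: [0.5806, 0.146, 0.0392]
eef_rot: [-0.114, 0.993, -0.005, -0.044]
contact_force: [-4.1, -2.5, 4.4]
opening: 0.518
finger_force: 45.0
```

Call:
carry_out([
  {"rot": [0,0,0],"xyz": [0,0,0.0005],"grip": 200},
  {"rot": [0,0,0],"xyz": [0,0,0.001],"grip": 200},
  {"rot": [0,0,0],"xyz": [0,0,0.001],"grip": 200},
])

```text
clock: 11.03
tool_pos: [0.5806, 0.146, 0.0391]
eef_rot: [-0.114, 0.993, -0.005, -0.043]
contact_force: [-4.9, -3.6, 11.8]
opening: 0.518
finger_force: 45.0
```

Contact is at TCP z 0.0392, which fits the underside resting on the board. I'll ease up and then back off along the board.

Call:
carry_out([
  {"rot": [0,0,0],"xyz": [0,0,-0.0022],"grip": 200},
  {"rot": [0,0,0],"xyz": [0.01,0,-0.0013],"grip": 200},
  {"rot": [0,0,0],"xyz": [0.02,0,-0.0005],"grip": 200},
  {"rot": [0,0,0],"xyz": [0.03,0,0.0004],"grip": 200},
  {"rot": [0,0,0],"xyz": [0.03,0,0.0004],"grip": 200},
  {"rot": [0,0,0],"xyz": [0.03,0,0.0004],"grip": 200},
])

```text
clock: 11.53
tool_pos: [0.552, 0.1394, 0.0393]
eef_rot: [-0.114, 0.993, -0.004, -0.043]
contact_force: [1.0, -0.3, -4.2]
opening: 0.517
finger_force: 45.0
```

```bash
python3 - <<'E'
from h import *
for i in range(1):
    s=r.get_state();print(s['tool_pos'],s['contact_force'].round(1),s['moment'].round(2), s['contact_force']@U)
goal(*place(.125,.017))
im=r.snapshot('wrist')[:,:,::-1]; cv2.imwrite('pics/w6.png',im)
E
```

```text
[0.55200306 0.13940982 0.03934844] [ 1.  -0.3 -4.2] [ 0.02 -0.57 -0.02] 0.8796151313190286
xyz [ 0.048  -0.0031  0.0045] rot [ 0.001  0.    -0.001]
```

View pics/w6.png

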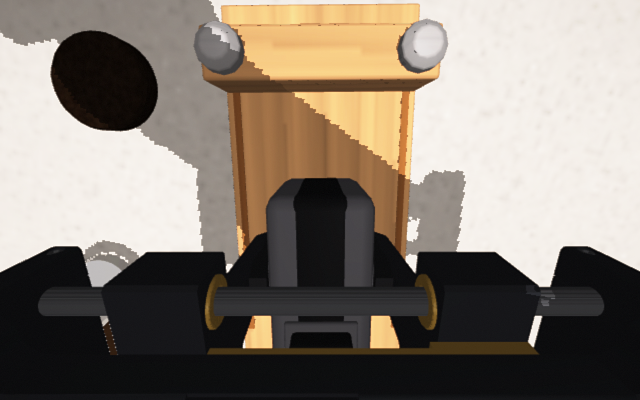

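The case is now centred at column 321 with the fence face at about row 80. The pull moment has doubled, which fits an engaged hook. I'll go on towards the fence, more slowly at the end.

Call:
carry_out([
  {"rot": [0,0,0],"xyz": [0.01,0,0.0008],"grip": 200},
  {"rot": [0,0,0],"xyz": [0.02,0,0.0017],"grip": 200},
  {"rot": [0,0,0],"xyz": [0.03,0,0.0026],"grip": 200},
  {"rot": [0,0,0],"xyz": [0.038,0,0.0033],"grip": 200},
  {"rot": [0,0,0],"xyz": [0.041,0,0.0036],"grip": 200},
  {"rot": [0,0,0],"xyz": [0.041,0,0.0036],"grip": 200},
])

```text
clock: 12.08
tool_pos: [0.5111, 0.1299, 0.0394]
eef_rot: [-0.114, 0.992, -0.005, -0.044]
contact_force: [1.8, -0.2, -6.2]
opening: 0.523
finger_force: 45.0
```

Call:
carry_out([
  {"rot": [0,0,0],"xyz": [0.001,0,0.0001],"grip": 200},
  {"rot": [0,0,0],"xyz": [0.002,0,0.0002],"grip": 200},
  {"rot": [0,0,0],"xyz": [0.003,0,0.0003],"grip": 200},
  {"rot": [0,0,0],"xyz": [0.003,0,0.0003],"grip": 200},
])

```text
clock: 12.42
tool_pos: [0.5086, 0.1293, 0.0394]
eef_rot: [-0.114, 0.993, -0.004, -0.044]
contact_force: [2.2, 0.5, -5.6]
opening: 0.521
finger_force: 45.0
```

Call:
carry_out([
  {"rot": [0,0,0],"xyz": [0.001,0,0.0001],"grip": 200},
  {"rot": [0,0,0],"xyz": [0.002,0,0.0002],"grip": 200},
  {"rot": [0,0,0],"xyz": [0.002,0,0.0002],"grip": 200},
])

```text
clock: 12.67
tool_pos: [0.5061, 0.1287, 0.0394]
eef_rot: [-0.114, 0.993, -0.005, -0.044]
contact_force: [2.5, 0.3, -5.5]
opening: 0.518
finger_force: 45.0
```

```bash
python3 - <<'E'
from h import *
s=r.get_state();print(s['tool_pos'],s['contact_force'].round(1),s['moment'].round(2), s['contact_force']@U)
goal(*place(.125,.017))
E
```

```text
[0.50614844 0.12868918 0.03938117] [ 2.5  0.3 -5.5] [ 0.14 -0.92 -0.04] 2.5438606472925125
xyz [ 0.001  -0.003   0.0004] rot [ 0.001 -0.001 -0.002]
```

The roughly 2 N pull confirms the hook is engaged. I'll creep on to the fence.

Call:
carry_out([
  {"rot": [0,0,0],"xyz": [0.001,0,0.0001],"grip": 200},
  {"rot": [0,0,0],"xyz": [0.002,0,0.0002],"grip": 200},
  {"rot": [0,0,0],"xyz": [0.002,0,0.0002],"grip": 200},
])

```text
clock: 12.92
tool_pos: [0.5042, 0.1282, 0.0394]
eef_rot: [-0.114, 0.993, -0.005, -0.044]
contact_force: [2.4, 0.9, -6.2]
opening: 0.519
finger_force: 45.0
```

Call:
carry_out([
  {"rot": [0,0,0],"xyz": [0.001,0,0.0001],"grip": 200},
  {"rot": [0,0,0],"xyz": [0.002,0,0.0002],"grip": 200},
  {"rot": [0,0,0],"xyz": [0.002,0,0.0002],"grip": 200},
])

```text
clock: 13.17
tool_pos: [0.5041, 0.1283, 0.0395]
eef_rot: [-0.114, 0.993, -0.004, -0.042]
contact_force: [5.8, 0.9, -7.2]
opening: 0.515
finger_force: 45.0
```

```bash
python3 - <<'E'
from h import *
s=r.get_state();print(s['tool_pos'],s['contact_force'].round(1),s['moment'].round(2), s['contact_force']@U)
im=r.snapshot('wrist')[:,:,::-1]; cv2.imwrite('pics/w7.png',im)
E
```

```text
[0.5041136  0.1282554  0.03947025] [ 5.8  0.9 -7.2] [ 0.24 -1.66  0.1 ] 5.877960411984225
```

View pics/w7.png

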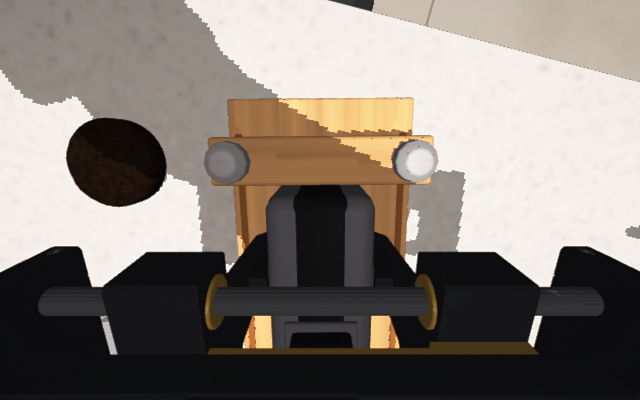

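The back of the case meets the fence (force rose to 5.9 N; the fence edge at row 185 is parallel to the case back). I'll seat it down and back, then release.

Call:
carry_out([
  {"rot": [0,0,0],"xyz": [0.001,0,0.001],"grip": 200},
  {"rot": [0,0,0],"xyz": [0.001,0,0.0018],"grip": 200},
  {"rot": [0,0,0],"xyz": [0.001,0,0.0018],"grip": 200},
])

```text
clock: 13.47
tool_pos: [0.5041, 0.1283, 0.0391]
eef_rot: [-0.114, 0.993, -0.004, -0.041]
contact_force: [7.1, 0.5, 3.4]
opening: 0.521
finger_force: 45.0
```

Call:
carry_out([
  {"rot": [0,0,0],"xyz": [0,0,0],"grip": 110},
  {"rot": [0,0,0],"xyz": [0,0,0],"grip": 80},
  {"rot": [0,0,0],"xyz": [0,0,0],"grip": 40},
  {"rot": [0,0,0],"xyz": [0,0,0],"grip": 0},
  {"rot": [0,0,0],"xyz": [0,0,0],"grip": 0},
  {"rot": [0,0,0],"xyz": [0,0,0],"grip": 0},
])

```text
clock: 13.97
tool_pos: [0.5008, 0.1276, 0.0375]
eef_rot: [-0.114, 0.992, -0.005, -0.044]
contact_force: [-0.2, 0.3, 0.1]
opening: 0.924
finger_force: 0.0
```

```bash
python3 - <<'E'
from h import *
s=r.get_state();print(s['tool_pos'],s['contact_force'].round(1),s['q'].round(2))
im=r.snapshot('wrist')[:,:,::-1]; cv2.imwrite('pics/w8.png',im)
old=cv2.imread('pics/w7.png')
print('diff',[abs(im[150:270,250:395].astype(int)-old[150:270,250:395]).mean()])
# edges of case top at row 230, fence row/col 320 dark transition
for n,i in(('old',old),('new',im)):
    g=i.mean(2);print(n,g[175:205:2,320].astype(int).tolist(),g[220,255:285:2].astype(int).tolist(),g[220,360:390:2].astype(int).tolist())
E
```

```text
[0.50083989 0.12757311 0.03753068] [-0.2  0.3  0.1] [ 0.1   1.02 -0.76  1.92  1.01  0.75  0.52]
diff [np.float64(14.62551724137931)]
old [109, 111, 111, 110, 96, 17, 10, 9, 8, 8, 8, 10, 11, 13, 13] [118, 115, 113, 112, 112, 109, 45, 57, 60, 63, 66, 69, 69, 69, 70] [72, 73, 70, 65, 64, 60, 55, 71, 112, 110, 110, 109, 106, 106, 108]
new [109, 108, 107, 108, 110, 112, 111, 106, 90, 6, 6, 9, 6, 9, 6] [116, 115, 113, 111, 111, 76, 51, 58, 61, 63, 65, 68, 70, 69, 70] [72, 72, 70, 67, 64, 62, 58, 46, 107, 111, 110, 109, 108, 105, 107]
```

Call:
carry_out([
  {"rot": [0,0,0],"xyz": [0,0,-0.02],"grip": 0},
  {"rot": [0,0,0],"xyz": [0,0,-0.05],"grip": 0},
  {"rot": [0,0,0],"xyz": [0,0,-0.09],"grip": 0},
  {"rot": [0,0,0],"xyz": [0,0,-0.13],"grip": 120},
  {"rot": [0,0,0],"xyz": [0,0,-0.16],"grip": 255},
  {"rot": [0,0,0],"xyz": [0,0,-0.16],"grip": 255},
  {"rot": [0,0,0],"xyz": [0,0,-0.16],"grip": 255},
  {"rot": [0,0,0],"xyz": [0,0,-0.16],"grip": 255},
])

```text
clock: 14.68
tool_pos: [0.5145, 0.1298, 0.1961]
eef_rot: [-0.114, 0.992, -0.005, -0.045]
contact_force: [-0.1, -0.2, -0.4]
opening: 0.644
finger_force: 0.0
```

```bash
python3 - <<'E'
from h import *
s=r.get_state();print(s['tool_pos'],s['eef_rot'],s['opening'],s['q'].round(2),s['contact_force'].round(1))
w=r.snapshot('wrist')[:,:,::-1]; sc=r.snapshot('scene')[:,:,::-1]
cv2.imwrite('pics/w9raw.png',w)
a=cv2.resize(w[60:360,200:440],None,fx=2,fy=2,interpolation=2)
b=cv2.resize(sc[150:240,255:355],None,fx=3.2,fy=3.2,interpolation=2)
b=cv2.copyMakeBorder(b,0,600-b.shape[0],0,0,0)
cv2.imwrite('pics/w9.png',np.hstack([a,b]));print(b.shape)
E
```

```text
[0.51447744 0.12984848 0.19614399] [-0.11378198  0.99248925 -0.00518001 -0.04463094] 0.6441255684640385 [ 0.19  0.82 -0.94  1.79  0.72  1.03  0.75] [-0.1 -0.2 -0.4]
(600, 320, 3)
```

View pics/w9.png

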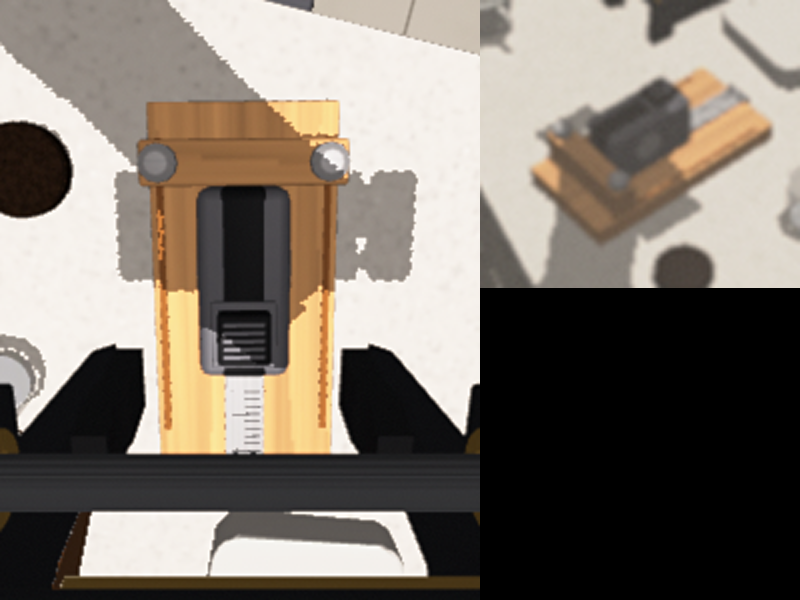

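The case sits against the fence. The tape is drawn out straight along the board and, in the scene view, is hooked at its far edge. The key is at crop (243,338), raw (321.5,229).

```bash
python3 - <<'E'
from h import *
w=cam('wrist');k=onplane(w,(321.5,229),.095);b=onplane(w,(321.5,60+186/2),.084);print(k,b,(k-b)@U, k@U-FAR@U)
T=tr2(.23,0)
goal([k[0],k[1],.125],T);goal([k[0],k[1],.095],T)
E
```

```text
[0.53361602 0.13579155 0.095     ] [0.46439056 0.11974979 0.084     ] 0.07105966905301425 -0.10121432716885836
xyz [-0.0267  0.0014  0.0683] rot [ 0.    -0.092 -0.001]
xyz [-0.0295  0.0014  0.0981] rot [ 0.    -0.092 -0.001]
```

Call:
carry_out([
  {"rot": [0,-0.03,0],"xyz": [-0.009,0.0014,0.015],"grip": 255},
  {"rot": [0,-0.06,0],"xyz": [-0.018,0.0014,0.03],"grip": 255},
  {"rot": [0,-0.092,0],"xyz": [-0.027,0.0014,0.045],"grip": 255},
  {"rot": [0,-0.092,0],"xyz": [-0.027,0.0014,0.055],"grip": 255},
  {"rot": [0,-0.092,0],"xyz": [-0.027,0.0014,0.065],"grip": 255},
  {"rot": [0,-0.092,0],"xyz": [-0.027,0.0014,0.068],"grip": 255},
  {"rot": [0,-0.092,0],"xyz": [-0.027,0.0014,0.068],"grip": 255},
  {"rot": [0,-0.092,0],"xyz": [-0.027,0.0014,0.068],"grip": 255},
])

```text
clock: 15.45
tool_pos: [0.5351, 0.137, 0.127]
eef_rot: [-0.114, 0.993, 0.001, 0.002]
contact_force: [0.2, 0.6, -0.4]
opening: 0.005
finger_force: 0.0
```

```bash
python3 - <<'E'
from h import *
s=r.get_state();print(s['opening'],s['q'].round(2))
goal([.5336,.1358,.095],tr2(.23,0))
E
```

```text
0.004784130519328298 [ 0.14  0.89 -0.84  1.87  0.91  0.82  0.6 ]
xyz [ 0.0018 -0.0009  0.032 ] rot [ 0.001  0.003 -0.002]
```

Call:
carry_out([
  {"rot": [0,0,0],"xyz": [0.002,-0.001,0.012],"grip": 255},
  {"rot": [0,0,0],"xyz": [0.002,-0.001,0.022],"grip": 255},
  {"rot": [0,0,0],"xyz": [0.002,-0.001,0.028],"grip": 255},
  {"rot": [0,0,0],"xyz": [0.002,-0.001,0.03],"grip": 255},
  {"rot": [0,0,0],"xyz": [0.002,-0.001,0.031],"grip": 255},
  {"rot": [0,0,0],"xyz": [0.002,-0.001,0.031],"grip": 255},
])

```text
clock: 15.95
tool_pos: [0.5333, 0.1353, 0.0957]
eef_rot: [-0.114, 0.993, 0.001, 0.002]
contact_force: [0.6, 0.7, -0.1]
opening: 0.01
finger_force: 0.0
```

Call:
carry_out([
  {"rot": [0,0,0],"xyz": [0,0,0.0007],"grip": 255},
  {"rot": [0,0,0],"xyz": [0,0,0.0014],"grip": 255},
  {"rot": [0,0,0],"xyz": [0,0,0.002],"grip": 255},
  {"rot": [0,0,0],"xyz": [0,0,0.002],"grip": 255},
])

```text
clock: 16.28
tool_pos: [0.5339, 0.1357, 0.0943]
eef_rot: [-0.114, 0.993, 0.001, 0.002]
contact_force: [0.3, -0.6, 3.0]
opening: 0.008
finger_force: 1.8
```

Call:
carry_out([
  {"rot": [0,0,0],"xyz": [0,0,0.0007],"grip": 255},
  {"rot": [0,0,0],"xyz": [0,0,0.0014],"grip": 255},
  {"rot": [0,0,0],"xyz": [0,0,0.002],"grip": 255},
  {"rot": [0,0,0],"xyz": [0,0,0.002],"grip": 255},
])

```text
clock: 16.62
tool_pos: [0.5338, 0.1357, 0.0919]
eef_rot: [-0.114, 0.993, 0.001, 0.002]
contact_force: [-0.6, 0.1, 2.9]
opening: 0.001
finger_force: 1.6
```

Call:
carry_out([
  {"rot": [0,0,0],"xyz": [0,0,0.0007],"grip": 255},
  {"rot": [0,0,0],"xyz": [0,0,0.0014],"grip": 255},
  {"rot": [0,0,0],"xyz": [0,0,0.002],"grip": 255},
  {"rot": [0,0,0],"xyz": [0,0,0.002],"grip": 255},
])

```text
clock: 16.95
tool_pos: [0.5337, 0.1357, 0.0902]
eef_rot: [-0.114, 0.993, 0.001, 0.002]
contact_force: [0.1, 0.6, 6.0]
opening: 0.007
finger_force: 3.0
```

Call:
carry_out([
  {"rot": [0,0,0],"xyz": [0,0,0.0005],"grip": 255},
  {"rot": [0,0,0],"xyz": [0,0,0.001],"grip": 255},
  {"rot": [0,0,0],"xyz": [0,0,0.001],"grip": 255},
])

```text
clock: 17.2
tool_pos: [0.5338, 0.1358, 0.0901]
eef_rot: [-0.114, 0.993, 0.001, 0.002]
contact_force: [-1.2, 0.8, 13.4]
opening: 0.007
finger_force: 6.8
```

The key bottomed at z 0.090: about 5 mm of travel, with the force rising to 13 N, slightly over the 12 N limit. I'll lift clear.

Call:
carry_out([
  {"rot": [0,0,0],"xyz": [0,0,-0.003],"grip": 255},
  {"rot": [0,0,0],"xyz": [0,0,-0.02],"grip": 255},
  {"rot": [0,0,0],"xyz": [0,0,-0.05],"grip": 255},
  {"rot": [0,0.046,0],"xyz": [0.01,0,-0.08],"grip": 255},
  {"rot": [0,0.092,0],"xyz": [0.02,0,-0.105],"grip": 255},
  {"rot": [0,0.092,0],"xyz": [0.02,0,-0.105],"grip": 255},
  {"rot": [0,0.092,0],"xyz": [0.02,0,-0.105],"grip": 255},
])

```text
clock: 17.78
tool_pos: [0.5141, 0.1305, 0.1941]
eef_rot: [-0.113, 0.993, -0.005, -0.043]
contact_force: [0.1, 0.3, -0.2]
opening: 0.006
finger_force: 0.0
```

```bash
python3 - <<'E'
from h import *
s=r.get_state();print(s['tool_pos'],s['contact_force'].round(1))
w=cam('wrist');im=r.snapshot('wrist')[:,:,::-1]
g=im.mean(2)
for off in(0,.06): pass
# column along the case centre line: fence/case transition, and tape (bright) at nose
T=FAR-U*.125
def samp(x,z,y=0.):
    p=np.array([.4644,.1197,0])+U*x+np.array([-U[1],U[0],0])*y;p[2]=z;return proj(w,p)
def val(x,z,y=0.):
    u=samp(x,z,y);return int(g[int(round(u[1])),int(round(u[0]))]) if 0<=u[0]<640 and 0<=u[1]<400 else -1
print('along case top',[val(x/1e3,.084) for x in range(-10,11,2)])
print('tape beyond nose',[val(x/1e3,.023) for x in range(90,190,6)])
old=cv2.imread('pics/w9raw.png').mean(2)
print(g[150:180:2,321].astype(int).tolist())
sc=r.snapshot('scene')[:,:,::-1].astype(float);cs=cam('scene')
for x in range(100,190,6):
    p=np.array([.4644,.1197,.023])+U*(x/1e3);u=proj(cs,p).round().astype(int);print(x,u,sc[u[1],u[0]].astype(int).tolist(),end=' ')
E
```

```text
[0.51409107 0.13045089 0.1940676 ] [ 0.1  0.3 -0.2]
along case top [108, 105, 104, 107, 107, 44, 10, 15, 18, 20, 19]
tape beyond nose [68, 54, 24, 20, 14, 57, 58, 58, 58, 24, 57, 114, 121, 117, 30, 34, 37]
[107, 44, 7, 12, 16, 19, 21, 20, 20, 20, 20, 19, 20, 20, 19]
100 [317 189] [73, 76, 81] 106 [319 188] [80, 83, 88] 112 [320 188] [114, 117, 122] 118 [322 187] [180, 185, 191] 124 [323 186] [179, 184, 189] 130 [325 185] [179, 184, 190] 136 [326 184] [173, 177, 183] 142 [327 183] [173, 177, 183] 148 [329 182] [176, 182, 186] 154 [330 182] [177, 182, 187] 160 [332 181] [172, 176, 182] 166 [333 180] [163, 168, 172] 172 [334 179] [146, 151, 155] 178 [336 178] [176, 185, 193] 184 [337 177] [203, 215, 221]
```

```bash
python3 -c "
from plant import r;print(r.finish_job())"
```

```text
the job is handed in; nothing more can be done
None
```

The job is handed in at about 18 s: the tape is hooked over the board's far edge, the case back rests against the fence, and the key was pressed down only after that. The press read 13.4 N at the end (12 N is the upper figure), and I viewed 12 pictures instead of 10.

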